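Lay the tall gift box on its back against the display step

ROBOT

A 6-joint arm with a two-finger parallel gripper is mounted at the origin on the work surface. World frame = base frame: x ahead of the robot, y to its left, z up, the work surface at z = 0. Lengths are in m, angles in degrees, forces in N, time in s.
With the tool pointing down it reaches from about 0.35 to 0.875 m from the base axis. Payload 4.2 kg.
Tool frame: the origin (TCP) lies on the mounting face of the last link; the fingertips stand 182 mm ahead of it and the grasp point (between the pads) lies 164 mm ahead of it (r.tcp_to_grasp is the distance from the TCP to the grasp point, in m); z points along the fingers, y is the line along which they close (so a half turn about z gives the same grasp; the last joint's range is limited). The gripper opens to 87 mm and grips with 3 to 60 N. Pads are 19 mm wide; open, the fingers measure 117 mm over their backs; the gripper's body (75 mm by 190 mm) begins 51 mm behind the grasp point.
Start: joints at [84.546, 22.042, 0.453, 0, -68.411, -14.817], TCP at [0.217, 0.586, 0.405] pointing down, gripper open.
Joint ranges: [-179.83, 179.83], [-69.29, 118.12], [-61.27, 80.66], [-181.25, 117.63], [-171.15, -9.14], [-177.46, 177.46]. Speed limits (degrees/s): [159.86, 159.86, 180, 180, 180, 180].

INTERFACE

Orientations are given as a 3x3 rotation matrix whose columns are the frame's x, y, z axes.
In Python, from station import sense, eyes, r gives the robot as it stands.
- The arm moves only by the tool jog_arm, never from a script. Its argument "increments" is a list of rows, each a list of 4 numbers: the shift along the tool's x, y, z normalised to -1 to 1, where 1 is 0.02 m, then the turn about the tool's z normalised to -1 to 1, where 1 is 0.08 rad. A call has 1 to 10 rows; each row shifts and turns the commanded pose from where the row before left it, along the tool's axes as they then stand; what a row does not reach is not made up. A row lasts 1/10 s, in which the tool goes at most 50 mm and 8.59 degrees, less where a joint would pass 70% of its speed; a pose out of reach is approached as far as the arm can. A call with a number of a shift or a turn outside -1 to 1 is refused whole. A call with a gripper value outside its range is refused whole. "grip" is the finger opening in mm, from 0 to 87, set as the call begins (left out, the last holds). The fingers move at their own pace and stop on an object; the grip force is fixed at half the most. Time passes only in rows, so rows that do not move let the fingers close. It gives the time, the measured TCP pose, the force, the opening and the grip force at its end, in the units of the state.
- sense(): the state, without advancing time (a new reading comes with each control period).
- eyes.capture(name): name is "scene" or "top" or "wrist"; returns the picture (384x512x3 uint8, blue, green, red); there is no depth.
- eyes.get_calibration(name): a dict with "camera_matrix" (3x3 intrinsics, pixels), "R" (3x3) and "t" (3): a world point X has camera coordinates R X + t; the wrist camera has in their place "T_tool_cam" (4x4, takes a point from camera to tool coordinates, whose origin is the TCP and whose axes are the flange's). Camera axes: x right, y down, z forward; pixel columns grow to the right and rows downward; lengths in m; the calibration is good to about 2 mm. A picture is of the moment at which its call begins: read the wrist's pose just before it. get_calibration takes no time and is no camera call.
- r.finish_job(): hands the job in; it is judged then, once.
Trained networks look in the newest picture that a camera, given by its name, has taken for a name from the list of things; names that differ only in an ending like _2 or _b are one class to them, and where a whole thing is asked for, a point or a joint stands for the part that bears it (a point fixed in the world has none). Each returns a list of dicts, best first, with "conf" (0 to 1); they miss things now and then, are a little off and sometimes report something else, mostly with a low value. They report only what shows in the picture. A call takes as long as a camera call. They do not tell look-alikes from the thing itself.
- eyes.spot_in(camera, name): "centre" ([x, y, z] in m, in world coordinates, good to about 4 mm: the middle of the surface that is visible of it).
- eyes.outline_of(camera, name): "mask" (384x512 bool, what is visible of it).
The state is a dict: "time_s": time; "joints": joint angles; "joint_velocities": joint speeds; "effort": joint torques, N m; "tcp_pos": TCP position; "ee_rot": TCP orientation; "wrist_force": force on the tool from outside, world axes, zero at the start; "moment": the same for the moment, N m; "gripper_width": opening from 0.0 (shut) to 1.0 (fully open); "gripper_force": force on a finger pad.
Only numpy, scipy, OpenCV 4.12 (cv2) and the standard library are available. Lean on these libraries where they do the work, as an engineer would, in place of code of your own. Each camera call takes 0.05 s, during which the arm holds its last target. There are 200 camera calls.

TASK

Tip the tallest of the three white window gift boxes over backwards, away from the robot, so that it lies on its back with its heart window facing up; then push it along the table, top end first, until that end sits flush and square against the front of the low white display step. Only push it, gently, with the fingers: do not pinch, lift or carry it, and leave the two short boxes, the figurine and the round tin standing where they are.

Things in the scene. Friction and masses are not known exactly. Their poses are not given: they have to be found in the camera images.
- tall_box: white rigid gift box, 125 mm high, 80 wide (y), 45 deep (x), 150 to 310 g; window with a red heart in its front (-x) face, turned roughly to the robot; starts upright. Origin: centre of its underside; z to its top, x from window to back. The tallest box. Lying on its back, x points down, z away from the robot, and it is 45 mm high and 125 mm long.
- tall_box_head (a point): centre of the tall box's top end face (125 mm above its underside while it stands; about 22 mm above the table when it lies). Axes as the box.
- tall_box_heel (a point): middle of the tall box's lower back edge, 22.5 mm behind its origin, on the table: the edge it tips over. It stays on the table throughout a proper push.
- step: fixed white wooden display step along the far side, 700 mm long (y), 150 deep (x), 50 high, flat hearts and small frames on top (to 16 mm higher). Origin: middle of its front lower edge, at table level; the front face is its plane x = 0, x points into the step, away from the robot. At the start the boxes' centres stand 205 to 265 mm in front of this face.
- short_box_a: white rigid gift box, 75 mm high, 80 wide (y), 45 deep (x), 160 g; window with a red heart in its front (-x) face, turned roughly to the robot; starts upright. Origin: centre of its underside; z to its top, x from window to back. Leave it standing.
- short_box_b: white rigid gift box, 75 mm high, 80 wide (y), 45 deep (x), 160 g; window with a red heart in its front (-x) face, turned roughly to the robot; starts upright. Origin: centre of its underside; z to its top, x from window to back. Leave it standing.
- figurine: small white ceramic figurine, 83 mm high, 42 mm across the foot. Origin: centre of its underside. Leave it standing.
- tin: round aluminium tin, 72 mm across, 38 mm high. Origin: centre of its underside. Leave it where it is.
Mind the look-alikes: they are no part of the job. What is shaped like the tall_box but orange is not meant. Leave any turquoise look-alike of the short_box_a alone.

How it is judged:
By the outcome, as a careful person would: the job done as asked, in the order asked, and still so for the second after the job is handed in, with the robot touching nothing.
It also fails if it takes over 45 s, if anything falls off the work surface, if the arm or the gripper's body presses on something with over 40 N, if the wrist force passes 120 N, or if a joint passes its speed limit or range.

## Working session

There is one attempt and no reset: what is moved stays moved. The work goes in short steps, Python scripts to look and compute and a tool call to move; the robot and the scene stay as the last step left them, time stands still between calls to the robot, and variables do not carry over. Pictures are saved under pics/ and viewed, at most 10 in all, crops included, and the job is handed in when it is done.

Besides the shell and the picture viewer there is one more tool, called after ">>>" by a JSON object that holds its "fn" and its "kwargs". jog_arm: Moves the arm, as the interface text tells. Its arguments: {"type":"object","properties":{"increments":{"type":"array"},"grip":{"type":"number"}},"required":["increments"]}

```bash
ls; mkdir -p pics; python3 - <<'E'
from station import sense, eyes, r
import cv2, numpy as np
s=sense(); print(s['time_s'],s['tcp_pos'],np.round(s['ee_rot'],3).tolist())
ims=[]
for c in ("scene","top"):
    im=eyes.capture(c); ims.append(im)
    cal=eyes.get_calibration(c); print(c,np.round(cal['camera_matrix'],1).tolist(),np.round(cal['R'],4).tolist(),np.round(cal['t'],4).tolist())
    for n in ("tall_box","short_box_a","step","figurine","tin"):
        print(c,n,[(np.round(d['centre'],3).tolist(),round(d['conf'],2)) for d in eyes.spot_in(c,n)])
cv2.imwrite('pics/a.png',cv2.resize(np.hstack(ims),(800,300))); cv2.imwrite('pics/top0.png',ims[1]); cv2.imwrite('pics/scene0.png',ims[0])
E
```

```text
pics
0.0 [0.21642358 0.58609006 0.40364443] [[0.938, -0.347, -0.001], [-0.347, -0.938, -0.002], [0.0, 0.002, -1.0]]
scene [[386.1, 0.0, 254.5], [0.0, 386.1, 194.2], [0.0, 0.0, 1.0]] [[0.8704, 0.4924, 0.0039], [0.4203, -0.7387, -0.5269], [-0.2565, 0.4602, -0.8499]] [-0.4807, -0.189, 1.2677]
scene tall_box [([0.502, 0.216, 0.098], 0.97), ([0.348, 0.209, 0.085], 0.97), ([0.589, 0.106, 0.097], 0.82)]
scene short_box_a [([0.481, 0.04, 0.075], 0.66), ([0.361, -0.18, 0.072], 0.64), ([0.588, -0.154, 0.076], 0.63), ([0.469, -0.142, 0.077], 0.57)]
scene step [([0.781, -0.035, 0.047], 0.85)]
scene figurine [([0.51, 0.421, 0.038], 0.63)]
scene tin [([0.507, -0.296, 0.041], 0.79)]
top [[368.2, 0.0, 260.9], [0.0, 368.2, 189.6], [0.0, 0.0, 1.0]] [[-0.0238, -0.9993, 0.0301], [-0.9904, 0.0195, -0.1366], [0.1359, -0.033, -0.9902]] [0.0061, 0.5487, 0.9365]
top tall_box [([0.348, 0.222, 0.13], 0.93), ([0.571, 0.125, 0.125], 0.92), ([0.493, 0.23, 0.125], 0.84)]
top short_box_a [([0.571, -0.141, 0.078], 0.95), ([0.353, -0.165, 0.076], 0.78), ([0.473, 0.06, 0.077], 0.63), ([0.46, -0.128, 0.076], 0.58)]
top step [([0.773, 0.067, 0.046], 0.58)]
top figurine [([0.5, 0.421, 0.047], 0.71), ([0.773, 0.068, 0.051], 0.37)]
top tin [([0.506, -0.288, 0.038], 0.96)]
```

View pics/scene0.png

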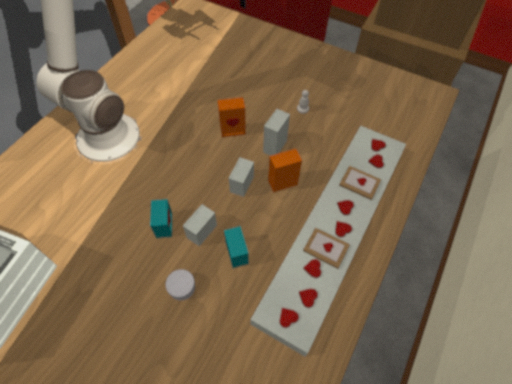

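View pics/top0.png

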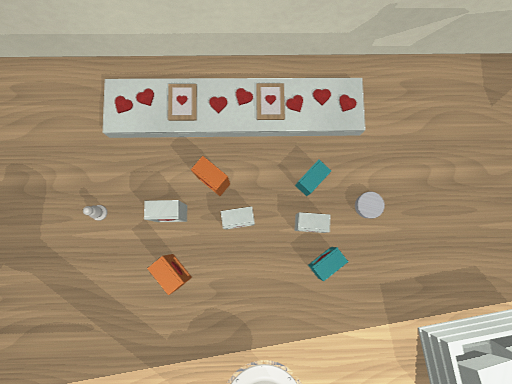

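The scene view shows the tall white box at about (277,132), an orange look-alike at (285,170) and the other orange one at (232,117). In the top view the tall box is at (165,210), the orange one at (210,174) and the step's front edge at about row 133. I'll fit the poses by silhouette next.

```bash
cat > fit.py <<'E'
import numpy as np, cv2
from scipy.optimize import minimize
from station import eyes
def proj(c,P):
    k=eyes.get_calibration(c); q=(np.atleast_2d(P)@np.array(k['R']).T+k['t'])@np.array(k['camera_matrix']).T
    return q[:,:2]/q[:,2:]
def unproj(c,uv,z):
    k=eyes.get_calibration(c); R=np.array(k['R']); uv=np.atleast_2d(uv)
    d=np.c_[uv,np.ones(len(uv))]@np.linalg.inv(k['camera_matrix']).T@R; o=-R.T@k['t']
    return o+d*((z-o[2])/d[:,2])[:,None]
def cuboid(p,dims):  # p = x,y,yaw(deg); dims dx,dy,dz, centred on the footprint
    a=np.radians(p[2]); c,s=np.cos(a),np.sin(a)
    v=np.array([[i,j,k] for i in(-.5,.5) for j in(-.5,.5) for k in(0,1)])*dims
    return np.c_[p[0]+c*v[:,0]-s*v[:,1],p[1]+s*v[:,0]+c*v[:,1],v[:,2]]
def sil(c,p,dims,S=8):
    m=np.zeros((384*4,512*4),np.uint8); h=cv2.convexHull(((proj(c,cuboid(p,dims))+.5)*4-.5).astype(np.float32))
    cv2.fillConvexPoly(m,np.round(h*16).astype(np.int32),1,shift=4)
    return cv2.resize(m.astype(np.float32),(512,384),interpolation=cv2.INTER_AREA)
def fit(masks,p0,dims):  # masks: {camera: bool}
    f=lambda q:sum(np.abs(sil(c,q*[.001,.001,1],dims)-m).sum()/m.sum() for c,m in masks.items())
    best=None
    for dy in(-25,0,25):
        x0=np.array([p0[0]*1e3,p0[1]*1e3,p0[2]+dy])
        o=minimize(f,x0,method='Nelder-Mead',options=dict(initial_simplex=x0+np.vstack([np.zeros(3),np.diag([8,8,8])]),xatol=.05,fatol=1e-4))
        if best is None or o.fun<best.fun: best=o
    return np.round(best.x*[.001,.001,1],4),round(best.fun,3)
def masks(name,P,cams=("scene","top"),fresh=True):  # the mask in each camera that is nearest to world point P
    out={}
    for c in cams:
        if fresh: eyes.capture(c)
        uv=proj(c,P)[0]; L=[d['mask'] for d in eyes.outline_of(c,name)]
        if L:
            m=min(L,key=lambda m:np.linalg.norm(np.argwhere(m).mean(0)[::-1]-uv))
            if np.linalg.norm(np.argwhere(m).mean(0)[::-1]-uv)<30: out[c]=m.astype(np.float32)
    return out
E
python3 - <<'E'
from fit import *
from station import sense
D=[.045,.08,.125]
for n,P,d in(("tall_box",[.493,.23,.07],D),("tall_box",[.571,.125,.07],D),("tall_box",[.348,.222,.07],D),("short_box_a",[.473,.06,.04],[.045,.08,.075])):
    m=masks(n,P); 
    print(n,P,list(m),fit(m,[P[0],P[1],0],d) if m else None, [fit({c:m[c]},[P[0],P[1],0],d) for c in m])
m=masks("step",[.773,-.035,.04]); print(fit(m,[.775,-.035,0],[.15,.7,.05]),[fit({c:m[c]},[.775,-.035,0],[.15,.7,.05]) for c in m])
print(sense()['time_s'])
E
```

```text
tall_box [0.493, 0.23, 0.07] ['scene', 'top'] (array([0.4942, 0.2358, 0.9886]), np.float64(0.161)) [(array([0.4951, 0.2356, 2.6215]), np.float64(0.087)), (array([ 0.4945,  0.2358, -0.588 ]), np.float64(0.063))]
tall_box [0.571, 0.125, 0.07] ['scene', 'top'] (array([  0.5806,   0.1218, -44.8602]), np.float64(0.187)) [(array([  0.5811,   0.1215, -39.8349]), np.float64(0.034)), (array([  0.581 ,   0.1218, -46.3167]), np.float64(0.144))]
tall_box [0.348, 0.222, 0.07] ['scene', 'top'] (array([  0.3413,   0.2251, -51.6613]), np.float64(0.141)) [(array([  0.3437,   0.2229, -54.3774]), np.float64(0.091)), (array([  0.3412,   0.225 , -51.0399]), np.float64(0.045))]
short_box_a [0.473, 0.06, 0.04] ['scene', 'top'] (array([0.4759, 0.0568, 7.3791]), np.float64(0.102)) [(array([0.4759, 0.0568, 7.3626]), np.float64(0.05)), (array([0.4758, 0.0569, 7.9278]), np.float64(0.05))]
(array([ 0.7815,  0.059 , -0.3945]), np.float64(0.013)) [(array([ 0.7815,  0.059 , -0.3945]), np.float64(0.013))]
1.6
```

>>> {"fn": "jog_arm", "kwargs": {"increments": [[0.94,0.75,0,0],[0.94,0.75,0,0],[0.94,0.75,0,0],[0.94,0.75,0,0],[0.94,0.75,0,0],[0.94,0.75,0,0],[0.94,0.75,0,0],[0.94,0.75,0,0],[0.94,0.75,0,0],[0.94,0.75,0,0]], "grip": 0}}

```text
time_s: 2.6
tcp_pos: [0.3413, 0.3795, 0.4049]
ee_rot: [[0.938, -0.346, 0.0], [-0.346, -0.938, 0.0], [0.0, -0.0, -1.0]]
wrist_force: [0.3, 0.1, -0.1]
gripper_width: 0.174
gripper_force: 0.0
```

>>> {"fn": "jog_arm", "kwargs": {"increments": [[0.94,0.75,0,0],[0.94,0.75,0,0],[0.94,0.75,0,0],[0.94,0.75,0,0],[0.94,0.75,0,0],[0.94,0.75,0,0],[0.94,0.75,0,0],[0,0,0,0.95],[0,0,0,0.95],[0,0,0,0.95]]}}

```text
time_s: 3.6
tcp_pos: [0.4281, 0.236, 0.4049]
ee_rot: [[0.833, -0.553, 0.0], [-0.553, -0.833, 0.0], [0.0, -0.0, -1.0]]
wrist_force: [-0.7, -0.6, -0.2]
gripper_width: 0.005
gripper_force: 0.0
```

>>> {"fn": "jog_arm", "kwargs": {"increments": [[0,0,0,0.95],[0,0,0,0.95],[0,0,0,0.95],[0,0,0,0.95],[0,0,0,0.95],[0,0,0,0.95],[0,0,0,0.95],[0,0,0,0.95],[0,0,0,0.95],[0,0,0,0.95]]}}

```text
time_s: 4.6
tcp_pos: [0.4279, 0.2363, 0.4049]
ee_rot: [[0.224, -0.975, 0.0], [-0.975, -0.224, 0.0], [-0.0, -0.0, -1.0]]
wrist_force: [-0.0, -0.7, -0.5]
gripper_width: 0.008
gripper_force: 0.0
```

>>> {"fn": "jog_arm", "kwargs": {"increments": [[0,0,0,0.95],[0,0,0,0.95],[0,0,0,0.95],[0,0,0,0],[0,0,0,0]]}}

```text
time_s: 5.1
tcp_pos: [0.4279, 0.2363, 0.4049]
ee_rot: [[0.003, -1.0, 0.0], [-1.0, -0.003, 0.0], [-0.0, -0.0, -1.0]]
wrist_force: [-0.4, -0.3, 0.0]
gripper_width: 0.002
gripper_force: 0.0
```

```bash
python3 - <<'E'
from station import eyes
import cv2,numpy as np
a=eyes.capture("scene");b=eyes.capture("wrist")
cv2.imwrite('pics/b.png',np.hstack([cv2.resize(a[40:240,100:400],(450,300)),cv2.resize(b,(350,300))]))
E
```

```text
(no output)
```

View pics/b.png

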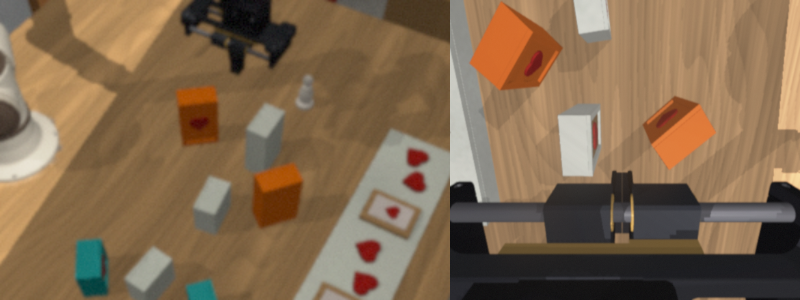

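The tall box stands at about (265,137) in the scene crop, heart towards the robot. The gripper's body is long along the closing line, which now lies along x, and the fingers are closed above and in front of the box. Next I lower and start the push.

>>> {"fn": "jog_arm", "kwargs": {"increments": [[0,0,0.98,0],[0,0,0.98,0],[0,0,0.98,0],[0,0,0.98,0],[0,0,0.98,0],[0,0,0.98,0],[0,0,0,0],[0,-0.5,0,0],[0,-0.5,0,0],[0,0,0,0]]}}

```text
time_s: 6.2
tcp_pos: [0.4497, 0.2369, 0.2884]
ee_rot: [[0.0, -1.0, 0.003], [-1.0, -0.0, 0.002], [-0.002, -0.003, -1.0]]
wrist_force: [-0.2, -0.2, 0.0]
gripper_width: 0.005
gripper_force: 0.0
```

>>> {"fn": "jog_arm", "kwargs": {"increments": [[0,-0.3,0,0],[0,-0.3,0,0],[0,-0.3,0,0],[0,-0.3,0,0],[0,-0.3,0,0]]}}

```text
time_s: 6.7
tcp_pos: [0.4785, 0.2364, 0.2871]
ee_rot: [[0.001, -1.0, -0.0], [-1.0, -0.001, -0.0], [0.0, 0.0, -1.0]]
wrist_force: [-0.1, -0.3, 1.2]
gripper_width: 0.006
gripper_force: 0.2
```

```bash
python3 - <<'E'
from station import eyes
import cv2,numpy as np
a=eyes.capture("scene");b=eyes.capture("wrist")
cv2.imwrite('pics/c.png',np.hstack([cv2.resize(a[60:220,180:420],(450,300)),cv2.resize(b,(350,300))]))
E
```

```text
(no output)
```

View pics/c.png

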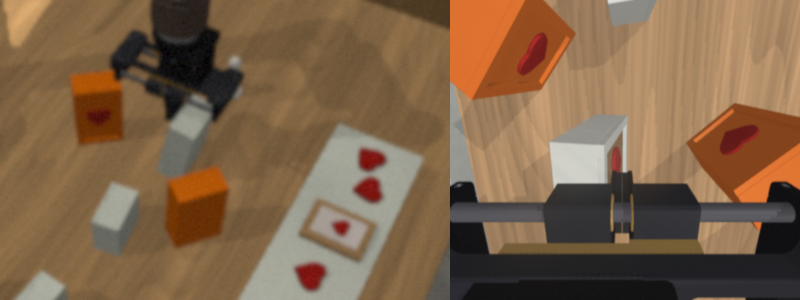

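The tall box at (185,135) in the scene crop is leaning away from the fingers. The orange box is untouched, so I continue.

>>> {"fn": "jog_arm", "kwargs": {"increments": [[0,-0.25,0,0],[0,-0.25,0,0],[0,-0.25,0,0],[0,-0.25,0,0],[0,-0.25,0,0],[0,-0.2,0,0],[0,0,0,0],[0,0,0,0],[0,0,0,0],[0,0,0,0]]}}

```text
time_s: 7.8
tcp_pos: [0.5068, 0.2364, 0.2872]
ee_rot: [[0.001, -1.0, -0.0], [-1.0, -0.001, -0.0], [0.0, 0.0, -1.0]]
wrist_force: [0.5, 0.5, -0.1]
gripper_width: -0.0
gripper_force: 0.0
```

```bash
python3 - <<'E'
from fit import *
from station import sense
a=eyes.capture("scene");b=eyes.capture("top")
cv2.imwrite('pics/d.png',np.hstack([cv2.resize(a[60:220,180:420],(450,300)),cv2.resize(b[120:260,90:250],(343,300))]))
E
```

```text
(no output)
```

View pics/d.png

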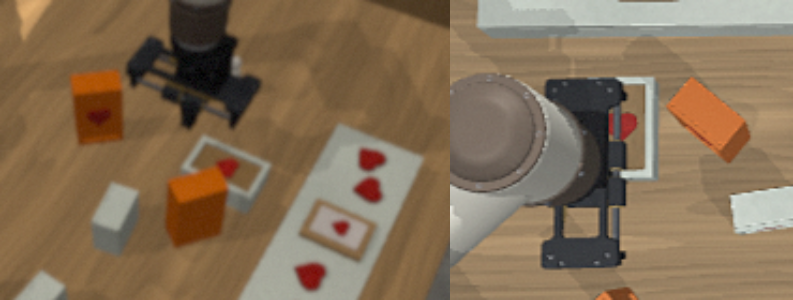

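The box lies on its back with the heart up, at (227,170) in the scene crop and (632,128) in the top crop. I back off and measure it.

>>> {"fn": "jog_arm", "kwargs": {"increments": [[0,0.7,0,0],[0,0.7,0,0],[0,0,0,0]]}}

```text
time_s: 8.2
tcp_pos: [0.4778, 0.2361, 0.2872]
ee_rot: [[0.002, -1.0, -0.001], [-1.0, -0.002, -0.0], [0.0, 0.001, -1.0]]
wrist_force: [0.1, -0.6, 0.0]
gripper_width: 0.005
gripper_force: 0.0
```

```bash
python3 - <<'E'
from fit import *
P=[.58,.236,.03]; D=[.125,.08,.045]
m=masks("tall_box",P,("scene","top"))
for c in m: print(c,fit({c:m[c]},[.58,.236,0],D),m[c].sum())
m=masks("tall_box",[.341,.225,.07]); print({c:fit({c:m[c]},[.341,.225,-51],[.045,.08,.125]) for c in m})
E
```

```text
scene (array([ 0.5811,  0.2353, -1.1429]), np.float64(0.381)) 907.0
top (array([ 0.5912,  0.2167, 27.5473]), np.float64(0.704)) 970.0
{'scene': (array([  0.3425,   0.2236, -52.169 ]), np.float64(0.053)), 'top': (array([  0.3399,   0.2242, -52.5524]), np.float64(0.065))}
```

>>> {"fn": "jog_arm", "kwargs": {"increments": [[0,-0.86,0,0],[0,0,0,0],[0,0,0.87,0],[0,0,0.87,0],[0,0,0.87,0],[0,0,0.87,0],[0,0,0.87,0],[0,0,0,0]]}}

```text
time_s: 9.4
tcp_pos: [0.4952, 0.2357, 0.1979]
ee_rot: [[0.0, -1.0, -0.005], [-1.0, -0.0, -0.003], [0.003, 0.005, -1.0]]
wrist_force: [-0.4, -0.8, 0.6]
gripper_width: 0.01
gripper_force: 0.0
```

```bash
python3 - <<'E'
from station import eyes
import cv2,numpy as np
a=eyes.capture("scene");b=eyes.capture("top")
cv2.imwrite('pics/e.png',np.hstack([cv2.resize(a[60:220,180:420],(450,300)),cv2.resize(b[120:260,90:250],(343,300))]))
E
```

```text
(no output)
```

View pics/e.png

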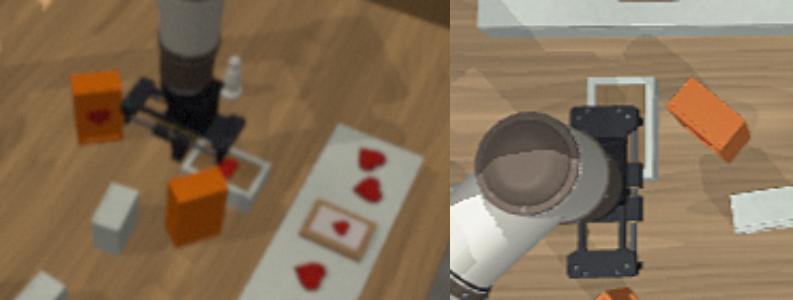

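The fingers are down behind the box's bottom end, and the gripper's body is clear of both orange boxes. Now the push.

>>> {"fn": "jog_arm", "kwargs": {"increments": [[0,-0.3,0,0],[0,-0.3,0,0],[0,-0.3,0,0],[0,-0.3,0,0],[0,-0.3,0,0],[0,-0.3,0,0],[0,-0.3,0,0],[0,-0.2,0,0],[0,0,0,0]]}}

```text
time_s: 10.4
tcp_pos: [0.5426, 0.2363, 0.201]
ee_rot: [[0.001, -1.0, -0.0], [-1.0, -0.001, 0.0], [-0.0, 0.0, -1.0]]
wrist_force: [-1.8, 0.2, 1.9]
gripper_width: 0.002
gripper_force: 1.4
```

```bash
python3 - <<'E'
from station import eyes
import cv2,numpy as np
a=eyes.capture("scene");b=eyes.capture("top")
cv2.imwrite('pics/f.png',np.hstack([cv2.resize(a[60:220,180:420],(450,300)),cv2.resize(b[120:220,120:220],(300,300))]))
E
```

```text
(no output)
```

View pics/f.png

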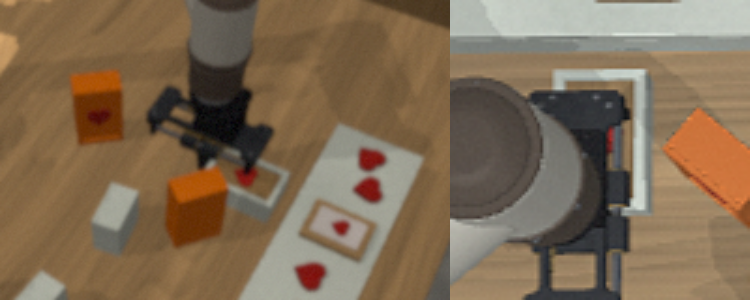

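The box slides straight: its head end is at (600,72) in the top crop, a short gap from the step. I close the gap slowly, watching the force.

>>> {"fn": "jog_arm", "kwargs": {"increments": [[0,-0.2,0,0],[0,-0.2,0,0],[0,-0.2,0,0],[0,-0.2,0,0],[0,-0.15,0,0],[0,0,0,0]]}}

```text
time_s: 11.1
tcp_pos: [0.5613, 0.2364, 0.2005]
ee_rot: [[0.001, -1.0, -0.0], [-1.0, -0.001, -0.0], [0.0, 0.0, -1.0]]
wrist_force: [-2.2, -0.7, 4.0]
gripper_width: 0.009
gripper_force: 1.9
```

>>> {"fn": "jog_arm", "kwargs": {"increments": [[0,-0.1,0,0],[0,-0.1,0,0],[0,0,0,0]]}}

```text
time_s: 11.4
tcp_pos: [0.5651, 0.2364, 0.2004]
ee_rot: [[0.001, -1.0, -0.001], [-1.0, -0.001, -0.0], [0.0, 0.001, -1.0]]
wrist_force: [-4.1, -0.5, 4.9]
gripper_width: 0.002
gripper_force: 2.5
```

>>> {"fn": "jog_arm", "kwargs": {"increments": [[0,-0.1,0,0],[0,0,0,0]]}}

```text
time_s: 11.6
tcp_pos: [0.5671, 0.2364, 0.2004]
ee_rot: [[0.001, -1.0, -0.0], [-1.0, -0.001, -0.0], [0.0, 0.0, -1.0]]
wrist_force: [-4.1, -0.6, 4.2]
gripper_width: 0.008
gripper_force: 2.5
```

>>> {"fn": "jog_arm", "kwargs": {"increments": [[0,-0.1,0,0],[0,0,0,0]]}}

```text
time_s: 11.8
tcp_pos: [0.5691, 0.2364, 0.2004]
ee_rot: [[0.001, -1.0, -0.0], [-1.0, -0.001, -0.0], [0.0, 0.0, -1.0]]
wrist_force: [-3.5, -0.1, 5.4]
gripper_width: 0.004
gripper_force: 2.5
```

```bash
python3 - <<'E'
from station import eyes,sense
import cv2,numpy as np
s=sense();print(s['wrist_force'],s['moment'],s['tcp_pos'])
a=eyes.capture("scene");b=eyes.capture("top")
cv2.imwrite('pics/g.png',np.hstack([cv2.resize(a[100:200,260:360],(400,400),interpolation=2),cv2.resize(b[110:190,130:210],(400,400),interpolation=2)]))
E
```

```text
[-3.53723081 -0.12805088  5.44171395] [-0.06040341  1.04791155 -0.03391463] [0.569094   0.236427   0.20035437]
```

View pics/g.png

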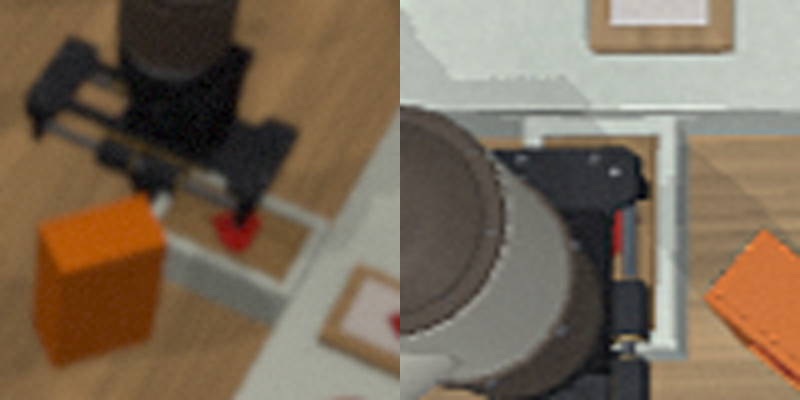

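The head end is almost at the step ((600,118) in the top crop, edge parallel to the step) but the force has not risen yet. I keep closing in small steps.

>>> {"fn": "jog_arm", "kwargs": {"increments": [[0,-0.08,0,0],[0,0,0,0]]}}

```text
time_s: 12.1
tcp_pos: [0.5706, 0.2364, 0.2004]
ee_rot: [[0.001, -1.0, -0.001], [-1.0, -0.001, -0.0], [0.0, 0.001, -1.0]]
wrist_force: [-3.7, -2.0, 4.9]
gripper_width: 0.006
gripper_force: 2.7
```

>>> {"fn": "jog_arm", "kwargs": {"increments": [[0,-0.08,0,0],[0,0,0,0]]}}

```text
time_s: 12.3
tcp_pos: [0.5718, 0.2364, 0.2004]
ee_rot: [[0.001, -1.0, -0.002], [-1.0, -0.001, -0.001], [0.001, 0.002, -1.0]]
wrist_force: [-5.8, -0.0, 6.9]
gripper_width: 0.006
gripper_force: 3.7
```

>>> {"fn": "jog_arm", "kwargs": {"increments": [[0,-0.08,0,0],[0,0,0,0]]}}

```text
time_s: 12.5
tcp_pos: [0.5724, 0.2365, 0.2004]
ee_rot: [[0.001, -1.0, -0.005], [-1.0, -0.001, -0.001], [0.001, 0.005, -1.0]]
wrist_force: [-11.4, 1.7, 9.3]
gripper_width: 0.006
gripper_force: 6.2
```

Contact shows as a rise in fx to 11 N. One tiny extra push to seat it, then I back off straight and lift.

>>> {"fn": "jog_arm", "kwargs": {"increments": [[0,-0.04,0,0],[0,0,0,0],[0,0,0,0]]}}

```text
time_s: 12.8
tcp_pos: [0.5727, 0.2366, 0.2004]
ee_rot: [[0.001, -1.0, -0.006], [-1.0, -0.001, -0.002], [0.002, 0.006, -1.0]]
wrist_force: [-11.9, 3.8, 9.8]
gripper_width: 0.007
gripper_force: 7.3
```

>>> {"fn": "jog_arm", "kwargs": {"increments": [[0,0.1,0,0],[0,0.2,0,0],[0,0.4,0,0],[0,0.4,0,0],[0,0.2,0,0],[0,0,-0.8,0],[0,0,-1,0],[0,0,-1,0],[0,0,-1,0],[0,0,-1,0]]}}

```text
time_s: 13.8
tcp_pos: [0.5486, 0.2364, 0.2968]
ee_rot: [[0.001, -1.0, 0.0], [-1.0, -0.001, 0.0], [-0.0, -0.0, -1.0]]
wrist_force: [-0.3, 0.6, -0.1]
gripper_width: 0.009
gripper_force: 0.0
```

>>> {"fn": "jog_arm", "kwargs": {"increments": [[0,0.8,-0.8,0],[0,1,-1,0],[0,1,-1,0],[0,1,-1,0],[0,1,-1,0],[0,1,0,0],[0,1,0,0],[0,1,0,0],[0,0,0,0]]}}

```text
time_s: 14.7
tcp_pos: [0.391, 0.2357, 0.3924]
ee_rot: [[0.003, -1.0, -0.0], [-1.0, -0.003, 0.001], [-0.001, 0.0, -1.0]]
wrist_force: [0.4, 0.1, 0.0]
gripper_width: 0.006
gripper_force: 0.0
```

```bash
python3 - <<'E'
from fit import *
from station import sense
P=[.644,.236,.03]; D=[.125,.08,.045]
m=masks("tall_box",P)
for c in m: print(c,fit({c:m[c]},[.644,.236,0],D),m[c].sum())
for n,P,d in(("tall_box",[.581,.122,.07],[.045,.08,.125]),("tall_box",[.341,.224,.07],[.045,.08,.125]),("short_box_a",[.476,.057,.04],[.045,.08,.075])):
    m=masks(n,P,fresh=False); print(n,fit(m,[P[0],P[1],-20],d) if m else None)
for c in("scene","top"):
    print([(np.round(d['centre'],3),round(d['conf'],2)) for n in("figurine","tin") for d in eyes.spot_in(c,n)])
a=eyes.capture("scene");b=eyes.capture("top")
cv2.imwrite('pics/h.png',np.hstack([cv2.resize(a[100:200,260:360],(400,400),interpolation=2),cv2.resize(b[110:190,130:210],(400,400),interpolation=2)]))
print(sense()['time_s'])
E
```

```text
scene (array([0.6429, 0.2338, 0.2126]), np.float64(0.154)) 1105.0
top (array([0.6444, 0.235 , 0.1411]), np.float64(0.048)) 1586.0
tall_box (array([  0.581 ,   0.1218, -40.9218]), np.float64(0.129))
tall_box (array([  0.3422,   0.2243, -52.8716]), np.float64(0.281))
short_box_a (array([0.4756, 0.0567, 7.8883]), np.float64(0.092))
[(array([0.509, 0.423, 0.032]), 0.5), (array([ 0.507, -0.298,  0.041]), 0.62)]
[(array([0.498, 0.421, 0.045]), 0.71), (array([ 0.504, -0.291,  0.039]), 0.97)]
15.5
```

View pics/h.png

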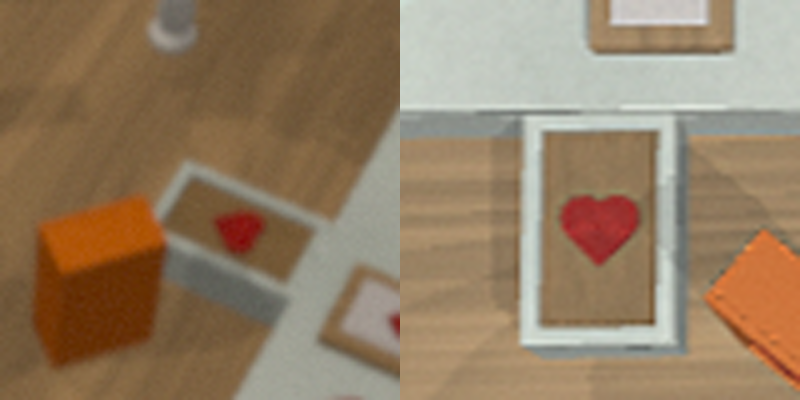

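The box lies heart up at (600,230) in the top crop. Its head end meets the step's front along its whole width: the fit puts the head at x = 0.707 against the step's 0.7065, within about 0.5° of square. The things I re-measured have not moved.

```bash
python3 -c "
from station import r
print(r.finish_job())"
```

```text
the job is handed in; nothing more can be done
None
```

The tall box lies on its back, heart up, with its top end flush against the step and square to within about half a degree. I handed it in at about 15.5 s; the figurine, tin and one short box re-measured unmoved, and the other short box was not re-measured but the arm stayed well away from it.

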